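# Slide a filter along the rail into the jig's corner pocket

## Robot

A 6-joint arm with a two-finger parallel gripper is mounted at the origin on a cart in front of the work surface, level with it; the furniture and walls round the work are solid. World frame = base frame: x ahead of the robot, y to its left, z up, the work surface at z = 0. Lengths are in mm, angles in degrees, forces in N, time in s.
With the tool pointing down it reaches from about 350 to 850 mm from the base axis. Payload 8.1 kg.
Tool frame: the origin (TCP) lies midway between the tips of the shut fingers; the grasp point (between the pads) lies 19 mm behind it (r.pinch_z is the distance from the TCP to the grasp point, in mm); z points along the fingers, y is the line along which they close (so a half turn about z gives the same grasp; the last joint's range is limited). The gripper opens to 85 mm and grips with 20 to 120 N. Pads are 22 mm wide; open, the fingers measure 114 mm over their backs; the gripper's body (76 mm by 85 mm) begins 54 mm behind the grasp point. The pads swing forward as they close: fully open they stand 13 mm farther back than shut.
Start: joints at [71.654, 7.471, 85.268, -0, 87.261, -4.893], TCP at [139.567, 583.546, 231.292] pointing down, gripper open.
Joint ranges: [-169.43, 169.43], [-51.17, 129.36], [1.28, 143.12], [-76.62, 256.62], [0, 156.53], [-152.29, 152.29]. Speed limits (degrees/s): [136.94, 136.94, 159.86, 180, 180, 180].

## Interface

Orientations are given as [roll, pitch, yaw] about the fixed x, y, z axes, in that order (R = Rz(yaw) Ry(pitch) Rx(roll)).
In Python, from bench import sensors, optics, job, r gives the robot as it stands.
- The arm moves only by the tool play_rows, never from a script. Its argument "motion" is a list that holds one entry, the list of rows, each a list of 6 numbers: the shift along the tool's x, y, z in cm, then the turn, a rotation vector about the tool's x, y, z in degrees. In form: [[[x, y, z, ax, ay, az], ...]]. A call has 1 to 5 rows; each row is the pose to reach, as a shift and turn from the pose commanded when the call began, along the tool's axes at that moment; what a row does not reach only later rows make up. A row lasts 1/10 s, in which the tool goes at most 50 mm and 8.59 degrees, less where a joint would pass 70% of its speed; a pose out of reach is approached as far as the arm can. A call with a gripper value outside its range is refused whole. "jaw" is the opening, from 0 (shut) to 1 (fully open), set as the call begins (left out, the last holds). The fingers move at their own pace and stop on an object; "squeeze" is the grip in N (left out, the last holds). Time passes only in rows, so rows that repeat a pose let the fingers close. It gives the time, the measured TCP pose, the force, the opening and the grip force at its end, in the units of the state.
- sensors.sense(): the state, without advancing time (a new reading comes with each control period).
- optics.snapshot(name): name is "scene" or "top" or "wrist"; returns a dict with "pixels" (480x640x3 uint8, red, green, blue), "mtx" (3x3 intrinsics, pixels), "R" (3x3) and "t" (3): a world point X has camera coordinates R X + t; the wrist camera has in their place "T_tool_cam" (4x4, takes a point from camera to tool coordinates, whose origin is the TCP and whose axes are the flange's). Camera axes: x right, y down, z forward; pixel columns grow to the right and rows downward; lengths in mm; the calibration is good to about 2 mm. A picture is of the moment at which its call begins: read the wrist's pose just before it. There is no depth.
- job.hand_in(): hands the job in; it is judged then, once.
The state is a dict: "time": time; "joint_pos": joint angles; "qd": joint speeds; "joint_efforts": joint torques, N m; "tool_pos": TCP position; "tcp_rot": TCP orientation; "ft_force": force on the tool from outside, world axes, zero at the start; "wrist_torque": the same for the moment, N m; "finger_gap": finger opening in mm; "grip_force": force on a finger pad.
Only numpy, scipy, OpenCV 4.12 (cv2) and the standard library are available. Lean on these libraries where they do the work, as an engineer would, in place of code of your own. Each camera call takes 0.05 s, during which the arm holds its last target. There are 200 camera calls.

## Task

With the fingertips, push the square black-framed filter across the metal jig until it lies flat against the long rail, then slide it along, staying against the rail, into the corner pocket at the rail's end, fully home: flush with both the rail and the end stop. Only push it; do not lift or tip it, and leave the other things where they stand.

Things in the scene. Friction and masses are not known exactly. Their poses are not given: they have to be found in the camera images.
- jig: Squaring jig fixed to the bench: aluminium plate spanning x -80 to 70, y -140 to 140 mm in its own frame, 8 mm thick. Origin on the bench, under the plate; x points away from the robot, y to the left, within 0.4 rad. Dark steel bars on it, tops 19 mm above the bench: a long rail at the far side, an end stop at the left (+y) end, a short lip facing the rail.
- rail_face (a point): Middle of the long rail's working face, at its foot, at x 50, y 0, z 8 mm in the jig's frame. The face looks to the jig's -x (to the robot); the rail runs along the jig's y from -130 to 130 mm and is 15 mm thick. Axes as the jig's.
- pocket_corner (a point): Inner corner of the pocket, on the plate, where the rail face meets the end stop: x 50, y 115, z 8 mm in the jig's frame, axes as the jig's. The end stop's face looks to -y (x -27 to 50 mm). The lip faces the rail 54 mm from it (face at x -4, y 93 to 115 mm, 10 mm thick). The pocket is open to -y.
- filter: Flat square filter to be pushed: 50 x 50 x 10 mm, about 60 g, black frame round a glass pane, loose on the plate well short of the pocket, up to 0.4 rad askew to the jig. Origin: centre of its underside; x, y along its sides. Fully home its centre is at x 25, y 90 mm in the jig's frame, sides parallel to the jig's, and 28 mm of its length stays out of the lip.
- vial_plate: Small glass sample vial with a black cap, 19 mm in diameter, 52 mm high, standing on the jig plate in front of the pocket. Origin: centre of its underside. Leave it alone.
- dish: Plastic culture dish, 66 mm in diameter, 14 mm high, on the bench to the right of the jig. Origin: centre of its underside. Leave it alone.
- vial_side: Small glass sample vial with a white cap, 19 mm in diameter, 52 mm high, on the bench to the right of the jig. Origin: centre of its underside. Leave it alone.
- canister: White film canister with a grey lid, 33 mm in diameter, 51 mm high, on the bench to the left of the jig. Origin: centre of its underside. Leave it alone.
- carton: Small flat carton, 48 by 48 by 18 mm, on the bench to the left of the jig. Origin: centre of its underside. Leave it alone.
Mind the look-alikes: they are no part of the job. What is shaped like the filter but red is not meant.

How it is judged:
By the outcome, as a careful person would: the job done as asked, in the order asked, and still so for the second after the job is handed in, with the robot touching nothing.
It also fails if it takes over 58 s, if anything falls off the work surface, if the arm or the gripper's body presses on something with over 40 N, if the wrist force passes 120 N, or if a joint passes its speed limit or range.

## Working session

There is one attempt and no reset: what is moved stays moved. The work goes in short steps, Python scripts to look and compute and a tool call to move; the robot and the scene stay as the last step left them, time stands still between calls to the robot, and variables do not carry over. Pictures are saved under pics/ and viewed, at most 10 in all, crops included, and the job is handed in when it is done.

Besides the shell and the picture viewer there is one more tool, called as name(argument=value, ...), one argument or row to a line, values as JSON. play_rows: Moves the arm, as the interface text tells. Its arguments: {"type":"object","properties":{"motion":{"type":"array","items":{"type":"array","items":{"type":"array","items":{"type":"number"}}}},"jaw":{"type":"number"},"squeeze":{"type":"number"}},"required":["motion"]}

```bash
mkdir -p pics; ls
python3 - <<'E'
from bench import sensors, optics
import cv2,pickle
s=sensors.sense();print(s)
d={}
for n in("scene","top"):
    p=optics.snapshot(n);d[n]=p
    cv2.imwrite(f"pics/{n}0.png",p["pixels"][:,:,::-1])
    print(n,p["mtx"],p["R"],p["t"])
pickle.dump(d,open("d0.pkl","wb"))
E
```

```text
pics
{'time': 0.0, 'joint_pos': array([ 7.16548991e+01,  7.51342505e+00,  8.53289869e+01, -4.17062900e-05,
        8.72627228e+01, -4.89229044e+00]), 'qd': array([ 0.0722955 , -0.04641744,  0.01545658,  0.00698929, -0.08261179,
        0.01607495]), 'joint_efforts': array([ 1.97260670e-03, -5.69417453e+01, -5.00538719e+01, -1.43492643e-04,
        1.51829881e-02, -3.48554261e-05]), 'tool_pos': array([139.38315701, 583.01879271, 230.26479231]), 'tcp_rot': array([-1.79895245e+02, -8.92467553e-03,  1.66547183e+02]), 'ft_force': array([-0.33629697,  0.18384856,  0.28547761]), 'wrist_torque': array([-0.02796807,  0.02212161,  0.02079509]), 'grip_force': 0.0, 'finger_gap': 85.87894259062243}
scene [[584.34652503   0.         320.34904432]
 [  0.         584.34652503 243.58548569]
 [  0.           0.           1.        ]] [[ 0.58564766 -0.8105219   0.00842968]
 [-0.62226704 -0.45623864 -0.63610536]
 [ 0.51942328  0.36728811 -0.77155616]] [-280.62877204  360.88792779  939.22141863]
top [[453.61931995   0.         322.96599456]
 [  0.         453.61931995 243.39364923]
 [  0.           0.           1.        ]] [[ 0.0355963  -0.99934309  0.00680329]
 [-0.97076862 -0.03619378 -0.23727261]
 [ 0.23736298  0.0018416  -0.97141928]] [ 18.43072467 500.25225089 882.54269303]
```

View pics/top0.png

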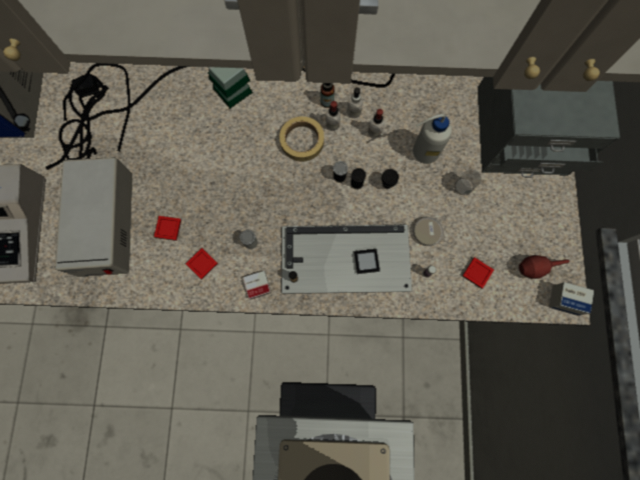

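View pics/scene0.png

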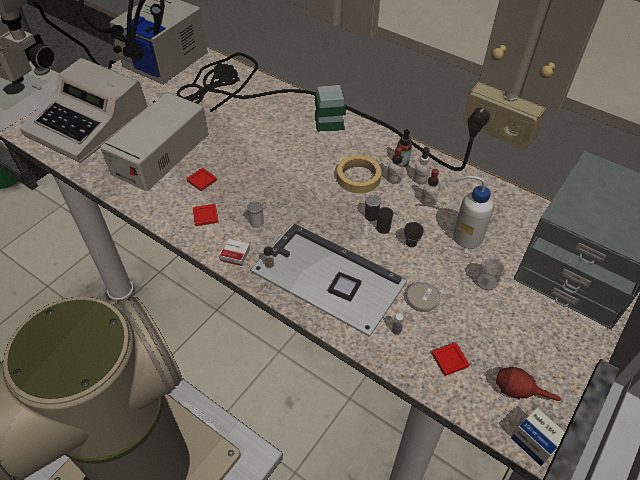

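The top view shows the jig at about (283–411, 225–293), with its rail along the far edge and the stop on the left. The filter is at about (367, 261), and the black-capped vial is at (293, 276) in front of the pocket.

```bash
cat > h.py <<'E'
import numpy as np,cv2
from scipy.spatial.transform import Rotation as Ro
def toolT(s):
    T=np.eye(4);T[:3,:3]=Ro.from_euler('xyz',s['tcp_rot'],degrees=True).as_matrix();T[:3,3]=s['tool_pos'];return T
def cam(p,s=None):
    "returns camera centre, R cam->world"
    if 'T_tool_cam' in p:
        T=toolT(s)@np.array(p['T_tool_cam']);return T[:3,3],T[:3,:3]
    R=np.array(p['R']);return -R.T@np.array(p['t']),R.T
def cast(p,uv,z,s=None):
    c,R=cam(p,s);uv=np.atleast_2d(uv).astype(float)
    d=np.c_[uv,np.ones(len(uv))]@np.linalg.inv(p['mtx']).T@R.T
    return c+d*((z-c[2])/d[:,2])[:,None]
def proj(p,X,s=None):
    c,R=cam(p,s);q=(np.atleast_2d(X)-c)@R@np.array(p['mtx']).T;return q[:,:2]/q[:,2:]
def delta(s,pos,yaw):
    "tool-frame shift cm and rotvec deg to a pointing-down pose"
    T=toolT(s);R2=Ro.from_euler('xyz',[180,0,yaw],degrees=True).as_matrix()
    return T[:3,:3].T@(np.array(pos)-T[:3,3])/10, np.degrees(Ro.from_matrix(T[:3,:3].T@R2).as_rotvec())
E
python3 - <<'E'
import pickle;from h import *
d=pickle.load(open('d0.pkl','rb'));p=d['top']
print(cast(p,[[283,293],[411,291],[283,226],[410,226]],8)[:,:2].round())
print(cast(p,[[356,252],[376,250],[380,271],[358,273]],18)[:,:2].round(), cast(p,[[293,276]],52).round())
s=__import__('bench').sensors.sense()
print(__import__('bench').optics.snapshot('wrist')['T_tool_cam'])
E
```

```text
[[ 400.  118.]
 [ 414. -156.]
 [ 548.  127.]
 [ 559. -155.]]
[[493. -35.]
 [499. -79.]
 [453. -88.]
 [447. -41.]] [[430.  96.  52.]]
[[ 5.47661978e-04 -9.63003274e-01 -2.69489137e-01  6.77524044e+01]
 [ 9.99999582e-01  3.29977362e-04  8.53067664e-04 -6.86468604e-01]
 [-7.32581639e-04 -2.69489492e-01  9.63003051e-01 -1.43453989e+02]
 [ 0.00000000e+00  0.00000000e+00  0.00000000e+00  1.00000000e+00]]
```

Run:
```python
from h import *;from bench import sensors
s=sensors.sense();np.set_printoptions(suppress=True,precision=3)
print(delta(s,[470,-17,160],182.5))
```

```text
(array([-46.113, -50.667,   7.115]), array([ -0.08 ,  -0.019, -15.953]))
```

play_rows(
  motion=[
    [[-3.3,-3.6,0.5,0,0,0],[-6.6,-7.2,1.0,0,0,0],[-9.9,-10.8,1.5,0,0,0],[-13.2,-14.5,2.0,0,0,0],[-16.5,-18.1,2.5,0,0,0]],
  ],
  jaw=0,
)

```text
time: 0.65
tool_pos: [258.3, 367.3, 205.7]
tcp_rot: [-180.0, 0.0, 166.6]
ft_force: [0.8, 0.1, 0.3]
finger_gap: 11.8
grip_force: 0.0
```

play_rows(
  motion=[
    [[-3.3,-3.6,0.5,0,0,0],[-6.6,-7.2,1.0,0,0,0],[-9.9,-10.8,1.5,0,0,0],[-13.2,-14.5,2.0,0,0,0],[-16.5,-18.1,2.5,0,0,0]],
  ],
)

```text
time: 1.15
tool_pos: [376.7, 152.8, 181.1]
tcp_rot: [180.0, 0.0, 166.6]
ft_force: [1.2, 1.4, -0.5]
finger_gap: 0.0
grip_force: 0.0
```

play_rows(
  motion=[
    [[-3.3,-3.6,0.5,0,0,-8],[-6.6,-7.2,1.0,0,0,-16],[-9.9,-10.8,1.5,0,0,-16],[-13.1,-14.4,2.1,0,0,-16],[-13.1,-14.4,2.1,0,0,-16]],
  ],
)

```text
time: 1.65
tool_pos: [471.1, -20.0, 159.5]
tcp_rot: [-179.9, -0.0, -177.7]
ft_force: [-0.6, 0.4, 0.1]
finger_gap: 0.0
grip_force: 0.0
```

Run:
```python
from h import *;from bench import sensors,optics;import pickle
s=sensors.sense();p=optics.snapshot('wrist');pickle.dump((p,s),open('w1.pkl','wb'))
print(s['tool_pos'],s['tcp_rot'],s['joint_pos'],s['time'],p['mtx'])
cv2.imwrite('pics/w1.png',p['pixels'][:,:,::-1])
```

```text
[471.14692145 -19.96222096 159.49040845] [-1.79927035e+02 -3.01918384e-02 -1.77667574e+02] [-8.59903073e+00 -1.01842067e+01  1.10219971e+02 -7.85646007e-02
  7.99800521e+01 -1.00917796e+02] 1.65 [[336.57380396   0.         314.37250576]
 [  0.         336.57380396 240.97256817]
 [  0.           0.           1.        ]]
```

View pics/w1.png

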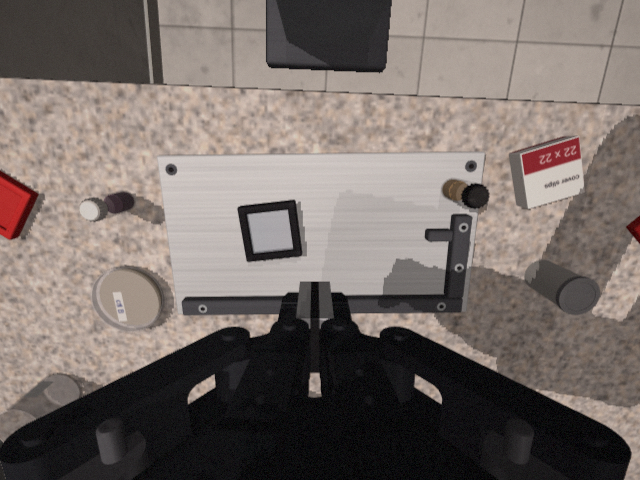

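The wrist view shows the filter at about (270, 231). The rail foot runs along row ~296, the stop is at column ~447, the lip is at (438, 235), and the capped vial is at (470, 193). All the rail-face, stop and filter edges I need are visible.

```bash
cat > meas.py <<'E'
from h import *
def sub(col,th):
    i=np.argmax(col<th)
    return i-(th-col[i])/(col[i-1]-col[i]+1e-9) if i>0 else np.nan
def filt(p,s,box):
    g=cv2.cvtColor(p['pixels'],cv2.COLOR_RGB2GRAY);x0,y0,x1,y1=box
    m=(g[y0:y1,x0:x1]<55).astype(np.uint8)
    cs,_=cv2.findContours(m,cv2.RETR_EXTERNAL,cv2.CHAIN_APPROX_NONE)
    c=max(cs,key=cv2.contourArea)+[x0,y0]
    return c
E
python3 - <<'E'
from meas import *;import pickle
np.set_printoptions(suppress=True,precision=2)
p,s=pickle.load(open('w1.pkl','rb'));g=cv2.cvtColor(p['pixels'],cv2.COLOR_RGB2GRAY).astype(float)
print(g[288:304,230].astype(int),g[288:304,420].astype(int),g[260,430:456].astype(int),g[150:160,300].astype(int))
uv=[(u,275+sub(g[275:310,u],95)) for u in range(195,275)]
P=cast(p,uv,8,s)[:,:2];a=np.polyfit(P[:,1],P[:,0],1);print('rail',a,np.std(P[:,0]-np.polyval(a,P[:,1])))
uv=[(u,140+np.argmax(np.diff(g[140:170,u]))+.5) for u in range(200,440)]
P=cast(p,uv,8,s)[:,:2];b=np.polyfit(P[:,1],P[:,0],1);print('near',b,np.std(P[:,0]-np.polyval(b,P[:,1])))
uv=[(425+sub(g[v,425:460],60),v) for v in range(246,258)]
print('stop',cast(p,uv,8,s)[:,:2])
c=filt(p,s,(225,185,320,275))
r=cv2.minAreaRect(c.astype(np.float32));bx=cv2.boxPoints(r);print(r,bx)
for z in(8,13,18):
    q=cast(p,bx,z,s)[:,:2];print(z,q,q.mean(0))
print('vial foot/cap',cast(p,[[476,196]],52,s))
E
```

```text
[183 180 179 172 175 182 184 166 103  31  36  41  51  65  71  76] [109 110 111 112 112 113  79  18  27  23  28  35  40  42  43  44] [173 176 176 177 176 174 175 174 175 176 177 176 177 175 174 172 144  30
  30  36  37  57  63  70  70  68] [177 174 173 161 169 194 204 201 198 199]
rail [ -0.05 538.48] 0.06513965551597352
near [ -0.05 408.  ] 0.33693443579989724
stop [[485.42 102.16]
 [486.38 102.11]
 [487.33 102.23]
 [488.28 102.28]
 [489.24 102.36]
 [490.19 102.52]
 [491.15 102.62]
 [492.11 102.72]
 [493.07 102.79]
 [494.04 102.77]
 [495.01 102.69]
 [495.98 102.63]]
((269.6000061035156, 230.80001831054688), (56.311763763427734, 58.04825210571289), 82.87498474121094) [[237.31 206.46]
 [294.91 199.26]
 [301.89 255.14]
 [244.29 262.34]]
8 [[456.87 -89.55]
 [448.37 -38.79]
 [499.73 -31.04]
 [508.96 -84.15]] [478.49 -60.88]
13 [[455.97 -88.43]
 [447.61 -38.53]
 [498.1  -30.91]
 [507.17 -83.12]] [477.21 -60.25]
18 [[455.06 -87.31]
 [446.85 -38.27]
 [496.47 -30.78]
 [505.38 -82.08]] [475.94 -59.61]
vial foot/cap [[433.63  98.46  52.  ]]
```

```bash
cat >> h.py <<'E'
C=np.array([533.2,104.7]);PHI=2.9
def jw(x,y):
    a=np.radians(PHI);e=np.array([np.cos(a),np.sin(a)]);return C+(x-50)*e+(y-115)*np.array([-e[1],e[0]])
def wj(X):
    a=np.radians(PHI);e=np.array([np.cos(a),np.sin(a)]);d=np.array(X)[:2]-C;return np.array([50+d@e,115+d@[-e[1],e[0]]])
def go(x,y,z,yaw):
    from bench import sensors
    s=sensors.sense();np.set_printoptions(suppress=True,precision=2)
    print('at',s['tool_pos'],wj(s['tool_pos']),s['tcp_rot'],'gap',s['finger_gap'],'t',s['time'],'delta',*delta(s,[*jw(x,y),z],yaw))
E
python3 -c "
from h import *
print(wj([476.8,-60.3]),wj([433.6,98.5]));go(-62,-47,40,182.9)"
```

```text
[-14.67560686 -46.93525212] [-49.7861242  113.84699682]
at [470.89 -19.34 159.4 ] [-18.5   -5.73] [-179.95   -0.06 -177.68] gap 0.24094199983061151 t 1.7 delta [ 4.29 -4.16 11.95] [-0.05 -0.06 -0.58]
```

play_rows(
  motion=[
    [[1.4,-1.4,3.5,0,0,-0.6],[2.8,-2.8,7.0,0,0,-0.6],[4.2,-4.1,10.0,0,0,-0.6],[4.2,-4.1,11.9,0,0,-0.6],[4.2,-4.1,11.9,0,0,-0.6]],
  ],
  jaw=0.35,
)

```text
time: 2.2
tool_pos: [426.8, -57.3, 38.3]
tcp_rot: [179.9, -0.3, -176.9]
ft_force: [-0.0, 0.2, 0.1]
finger_gap: 30.0
grip_force: 0.0
```

play_rows(
  motion=[
    [[0,0,0.8,0,0,0],[0,0,1.6,0,0,0],[0,0,2.2,0,0,0],[0,0,2.5,0,0,0],[0,0,2.5,0,0,0]],
  ],
)

```text
time: 2.7
tool_pos: [429.9, -58.5, 16.0]
tcp_rot: [180.0, -0.0, -176.8]
ft_force: [-0.2, 0.1, -0.0]
finger_gap: 29.7
grip_force: 0.0
```

Run:
```python
from h import *;from bench import sensors,optics
go(-62,-47,12,182.9)
p=optics.snapshot('wrist')
cv2.imwrite('pics/w2.png',p['pixels'][:,:,::-1])
```

```text
at [429.9  -58.46  16.02] [-61.42 -42.72] [ 179.99   -0.03 -176.84] gap 29.71317230255534 t 2.7 delta [ 0.06 -0.43  0.4 ] [ 0.01 -0.03  0.26]
```

View pics/w2.png

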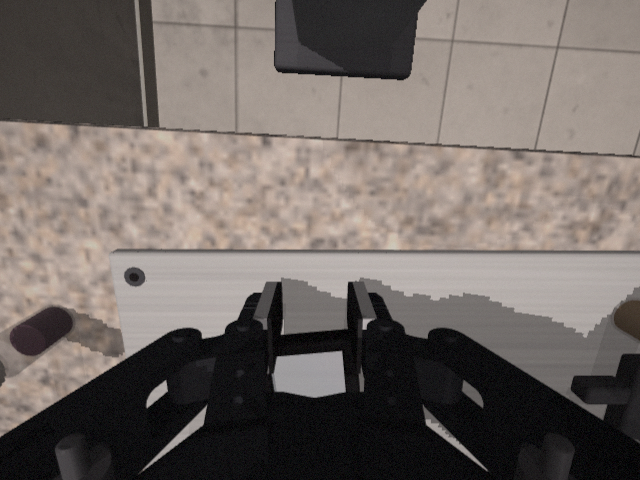

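play_rows(
  motion=[
    [[0,-0.2,0.1,0,0,0],[0,-0.4,0.2,0,0,0],[0,-0.4,0.3,0,0,0],[0,-0.4,0.4,0,0,0],[0,-0.4,0.4,0,0,0]],
  ],
)

```text
time: 3.25
tool_pos: [430.1, -62.6, 12.1]
tcp_rot: [180.0, -0.0, -176.9]
ft_force: [0.1, 0.2, -0.2]
finger_gap: 29.8
grip_force: 0.0
```

play_rows(
  motion=[
    [[-0.4,0,0.1,0,0,0],[-0.8,0,0.1,0,0,0],[-1.1,0,0.1,0,0,0],[-1.4,0,0.1,0,0,0],[-1.7,0,0.1,0,0,0]],
  ],
)

```text
time: 3.75
tool_pos: [447.5, -61.7, 11.2]
tcp_rot: [180.0, -0.0, -176.8]
ft_force: [-0.6, 0.2, 1.2]
finger_gap: 29.9
grip_force: 0.4
```

play_rows(
  motion=[
    [[-0.3,0,0,0,0,0],[-0.6,0,0,0,0,0],[-0.9,0,0,0,0,0],[-1.2,0,0,0,0,0],[-1.5,0,0,0,0,0]],
  ],
)

```text
time: 4.25
tool_pos: [462.5, -60.9, 11.3]
tcp_rot: [180.0, -0.0, -176.9]
ft_force: [0.5, 0.2, 0.2]
finger_gap: 29.6
grip_force: 0.2
```

Run:
```python
from h import *;from bench import sensors,optics
go(-11,-47,11,182.9)
p=optics.snapshot('top')
cv2.imwrite('pics/t3.png',cv2.resize(p['pixels'][215:305,270:420,::-1],None,fx=5,fy=5,interpolation=cv2.INTER_CUBIC))
```

```text
at [462.48 -60.86  11.28] [-29.01 -46.77] [ 180.     -0.   -176.85] gap 29.600876379952272 t 4.25 delta [-1.8  -0.03  0.03] [ 0.   -0.    0.25]
```

View pics/t3.png

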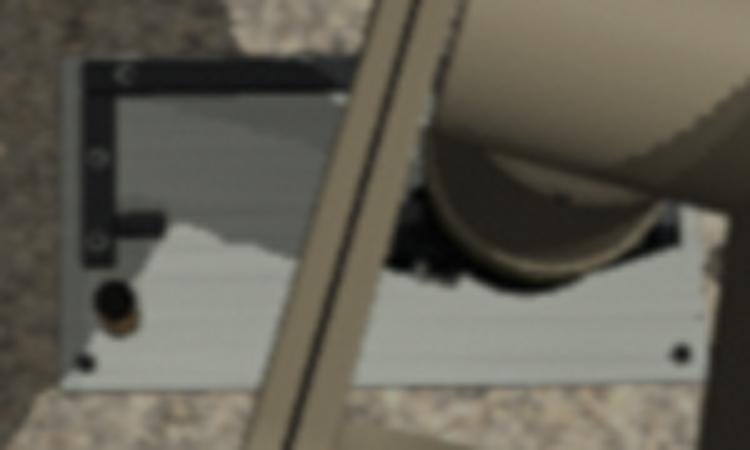

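The arm hides the filter in this view (only the stop and the vial are visible, at (100, 160) and (117, 303)). I'll keep pushing and watch the force.

play_rows(
  motion=[
    [[-0.3,0,0,0,0,0],[-0.6,0,0,0,0,0],[-0.9,0,0,0,0,0],[-1.2,0,0,0,0,0],[-1.4,0,0,0,0,0]],
  ],
)

```text
time: 4.8
tool_pos: [476.5, -60.1, 11.3]
tcp_rot: [-180.0, 0.0, -176.9]
ft_force: [-0.7, -0.5, 0.4]
finger_gap: 29.9
grip_force: 0.3
```

play_rows(
  motion=[
    [[-0.1,0,0,0,0,0],[-0.15,0,0,0,0,0],[-0.2,0,0,0,0,0],[-0.25,0,0,0,0,0],[-0.3,0,0,0,0,0]],
  ],
)

```text
time: 5.3
tool_pos: [478.9, -59.9, 11.2]
tcp_rot: [180.0, -0.0, -176.9]
ft_force: [-3.0, 0.3, 1.9]
finger_gap: 30.0
grip_force: 1.7
```

play_rows(
  motion=[
    [[-0.05,0,0,0,0,0],[-0.1,0,0,0,0,0],[-0.15,0,0,0,0,0],[-0.15,0,0,0,0,0]],
  ],
)

```text
time: 5.7
tool_pos: [479.1, -59.9, 10.9]
tcp_rot: [180.0, -0.2, -176.9]
ft_force: [-9.4, -0.4, 7.6]
finger_gap: 30.0
grip_force: 4.7
```

play_rows(
  motion=[
    [[0.5,0,0,0,0,0],[1.2,0,-1.0,0,0,0],[2.0,0,-5.0,0,0,0],[2.0,0,-10.0,0,0,0],[2.0,0,-10.0,0,0,0]],
  ],
)

```text
time: 6.2
tool_pos: [465.6, -62.1, 118.9]
tcp_rot: [-179.8, 0.7, -176.9]
ft_force: [1.9, -0.5, 1.5]
finger_gap: 29.8
grip_force: 0.0
```

Run:
```python
from meas import *;from bench import sensors,optics;import pickle
go(25,-70,40,92.9);s=sensors.sense()
p=optics.snapshot('wrist');pickle.dump((p,s),open('w4.pkl','wb'))
cv2.imwrite('pics/w4.png',p['pixels'][:,:,::-1])
```

```text
at [465.58 -62.13 118.88] [-25.97 -48.19] [-179.79    0.71 -176.85] gap 29.77246073980784 t 6.2 delta [-4.99 -2.17  7.96] [ 0.39  0.72 90.25]
```

View pics/w4.png

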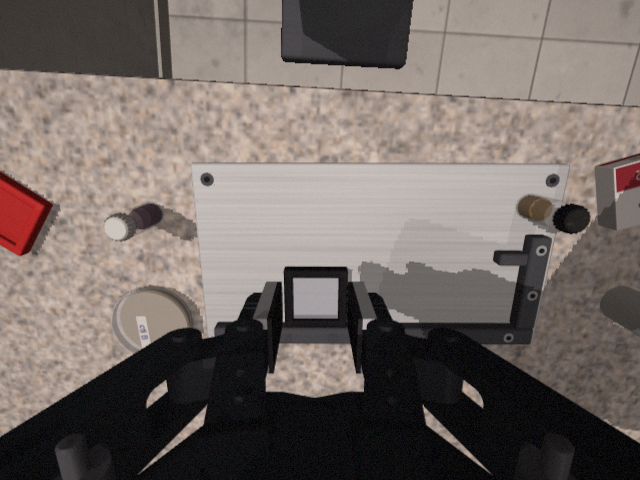

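The filter lies square and flush against the rail, at columns 285–348 and rows 267–326. Next I turn the hand 90° and push along the rail.

play_rows(
  motion=[
    [[-1.0,-1.5,0,0,0,8.5],[-2.0,-3.0,0,0,0,17],[-3.0,-4.4,0,0,0,25.5],[-4.0,-4.4,0,0,0,34],[-4.8,-4.4,0,0,0,42]],
  ],
  jaw=0.2,
)

```text
time: 6.75
tool_pos: [511.0, -102.6, 110.1]
tcp_rot: [-180.0, -0.1, 140.7]
ft_force: [-0.4, 1.3, -0.8]
finger_gap: 17.4
grip_force: 0.0
```

play_rows(
  motion=[
    [[0,0,0,0,0,8.5],[0,0,0,0,0,17],[0,0,0,0,0,25.5],[0,0,0,0,0,34],[0,0,0,0,0,42]],
  ],
)

```text
time: 7.25
tool_pos: [510.5, -102.0, 110.0]
tcp_rot: [-179.9, -0.0, 98.8]
ft_force: [0.3, -0.8, 0.7]
finger_gap: 17.1
grip_force: 0.0
```

play_rows(
  motion=[
    [[0,0,2.0,0,0,6],[0,0,4.0,0,0,6],[0,0,6.0,0,0,6],[0,0,6.0,0,0,6]],
  ],
)

```text
time: 7.65
tool_pos: [507.9, -101.3, 47.2]
tcp_rot: [-179.6, -0.1, 93.1]
ft_force: [-0.5, 0.6, -0.3]
finger_gap: 17.0
grip_force: 0.0
```

```bash
python3 -c "
from h import *
go(22,-92,11,92.9)"
```

```text
at [ 507.92 -101.28   47.21] [ 14.33 -89.43] [-179.64   -0.14   93.14] gap 16.987741883448873 t 7.65 delta [-0.27  0.79  3.62] [-0.36 -0.14  0.24]
```

play_rows(
  motion=[
    [[-0.2,0.3,1.0,0,0,0],[-0.3,0.5,2.0,0,0,0],[-0.3,0.5,2.0,0,0,0],[-0.3,0.5,2.0,0,0,0]],
  ],
)

```text
time: 8.05
tool_pos: [516.4, -105.0, 31.3]
tcp_rot: [-180.0, -0.0, 93.1]
ft_force: [0.3, 0.2, -0.4]
finger_gap: 17.1
grip_force: 0.0
```

```bash
python3 -c "
from h import *
go(22,-92,11,92.9)"
```

```text
at [ 516.35 -105.01   31.35] [ 22.56 -93.59] [-179.99   -0.     93.15] gap 17.127488918306042 t 8.05 delta [ 0.16 -0.06  2.03] [-0.01 -0.    0.25]
```

play_rows(
  motion=[
    [[0,0,1.0,0,0,0.2],[0,0,1.7,0,0,0.2],[0,0,2.0,0,0,0.2],[0.3,0,2.0,0,0,0.2],[0.6,0,2.0,0,0,0.2]],
  ],
)

```text
time: 8.55
tool_pos: [515.8, -98.8, 11.2]
tcp_rot: [-180.0, -0.0, 92.9]
ft_force: [0.2, -0.9, -1.0]
finger_gap: 16.9
grip_force: 0.0
```

play_rows(
  motion=[
    [[0.3,0,0,0,0,0],[0.6,0.02,0,0,0,0],[0.9,0.03,0,0,0,0],[1.2,0.05,0,0,0,0],[1.5,0.06,0,0,0,0]],
  ],
)

```text
time: 9.05
tool_pos: [515.8, -83.8, 11.4]
tcp_rot: [180.0, 0.0, 92.9]
ft_force: [-0.6, -0.5, -0.1]
finger_gap: 17.0
grip_force: 0.6
```

play_rows(
  motion=[
    [[0.5,0.01,0,0,0,0],[1.0,0.02,0,0,0,0],[1.5,0.04,0,0,0,0],[2.0,0.05,0,0,0,0],[2.5,0.06,0,0,0,0]],
  ],
)

```text
time: 9.55
tool_pos: [514.9, -58.5, 11.2]
tcp_rot: [-180.0, -0.0, 93.0]
ft_force: [-0.7, -0.6, 0.6]
finger_gap: 16.9
grip_force: 0.4
```

Run:
```python
from meas import *;from bench import sensors,optics;import pickle
go(24,54,11,92.9);s=sensors.sense()
p=optics.snapshot('scene');pickle.dump((p,s),open('w5.pkl','wb'))
cv2.imwrite('pics/s5.png',cv2.resize(p['pixels'][210:335,240:420,::-1],None,fx=4,fy=4,interpolation=cv2.INTER_CUBIC))
```

```text
at [514.94 -58.46  11.22] [ 23.51 -47.03] [-179.99   -0.01   92.95] gap 16.856249839696353 t 9.55 delta [10.1   0.06  0.02] [-0.01 -0.01  0.05]
```

View pics/s5.png

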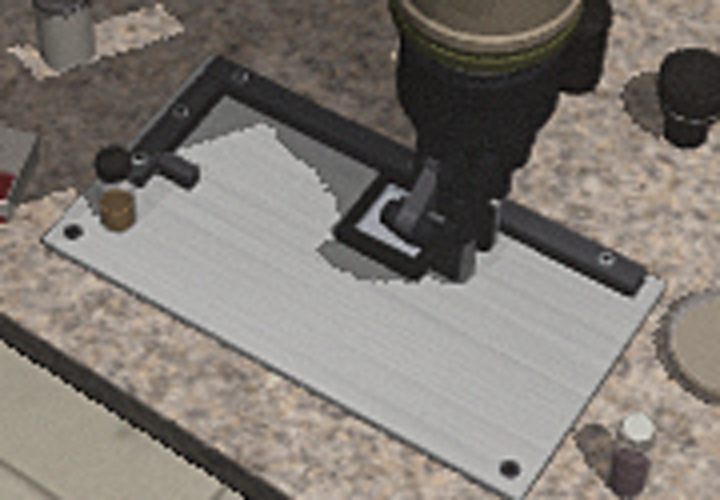

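The filter (centred near (390, 228) in the crop) rides against the rail with the fingers behind it. I'll continue.

play_rows(
  motion=[
    [[0.5,0.01,0,0,0,0],[1.0,0.02,0,0,0,0],[1.5,0.04,0,0,0,0],[2.0,0.05,0,0,0,0],[2.5,0.06,0,0,0,0]],
  ],
)

```text
time: 10.1
tool_pos: [514.3, -33.6, 11.3]
tcp_rot: [-180.0, -0.0, 92.9]
ft_force: [-1.0, -1.4, -0.3]
finger_gap: 17.0
grip_force: 0.4
```

play_rows(
  motion=[
    [[0.5,0.01,0,0,0,0],[1.0,0.02,0,0,0,0],[1.5,0.04,0,0,0,0],[2.0,0.05,0,0,0,0],[2.5,0.06,0,0,0,0]],
  ],
)

```text
time: 10.6
tool_pos: [513.7, -8.6, 11.3]
tcp_rot: [180.0, 0.0, 92.9]
ft_force: [-0.6, -0.3, -0.1]
finger_gap: 16.9
grip_force: 0.4
```

play_rows(
  motion=[
    [[0.4,0.01,0,0,0,0],[0.8,0.02,0,0,0,0],[1.2,0.03,0,0,0,0],[1.6,0.04,0,0,0,0],[2.0,0.05,0,0,0,0]],
  ],
)

```text
time: 11.1
tool_pos: [513.1, 11.3, 11.3]
tcp_rot: [-180.0, 0.0, 92.9]
ft_force: [-1.3, -0.8, 0.0]
finger_gap: 17.1
grip_force: 0.4
```

```bash
python3 -c "
from h import *
go(25,54,11,92.9)"
```

```text
at [513.13  11.3   11.3 ] [25.24 22.74] [-180.      0.     92.94] gap 17.054438455007073 t 11.1 delta [ 3.13 -0.02  0.03] [-0.    0.    0.04]
```

play_rows(
  motion=[
    [[0.3,0.0,0,0,0,0],[0.6,0.01,0,0,0,0],[0.9,0.02,0,0,0,0],[1.2,0.02,0,0,0,0],[1.5,0.03,0,0,0,0]],
  ],
)

```text
time: 11.6
tool_pos: [512.7, 26.2, 11.3]
tcp_rot: [-180.0, 0.0, 92.9]
ft_force: [-0.9, -1.7, -0.5]
finger_gap: 16.8
grip_force: 0.4
```

play_rows(
  motion=[
    [[0.3,0.0,0,0,0,0],[0.6,0.0,0,0,0,0],[0.9,0.01,0,0,0,0],[1.1,0.01,0,0,0,0],[1.3,0.01,0,0,0,0]],
  ],
)

```text
time: 12.1
tool_pos: [512.1, 39.2, 11.3]
tcp_rot: [-180.0, 0.0, 93.0]
ft_force: [-1.0, -1.4, 0.2]
finger_gap: 16.8
grip_force: 0.4
```

play_rows(
  motion=[
    [[0.05,0.0,0,0,0,0],[0.1,0.0,0,0,0,0],[0.15,0,0,0,0,0],[0.2,0,0,0,0,0]],
  ],
)

```text
time: 12.5
tool_pos: [512.0, 41.0, 11.3]
tcp_rot: [180.0, 0.0, 92.9]
ft_force: [0.3, -0.9, -0.2]
finger_gap: 17.1
grip_force: 0.3
```

play_rows(
  motion=[
    [[0.05,0.0,0,0,0,0],[0.1,0.0,0,0,0,0],[0.15,0,0,0,0,0],[0.2,0,0,0,0,0]],
  ],
)

```text
time: 12.9
tool_pos: [512.0, 42.1, 11.3]
tcp_rot: [180.0, 0.1, 93.0]
ft_force: [-0.5, -8.2, -0.4]
finger_gap: 17.1
grip_force: 4.2
```

play_rows(
  motion=[
    [[0.05,0,0,0,0,0],[0.05,0,0,0,0,0],[-0.6,0,0,0,0,0],[-1.2,0,-1,0,0,0],[-1.2,0,-5.0,0,0,0]],
  ],
)

```text
time: 13.4
tool_pos: [508.8, 30.5, 58.0]
tcp_rot: [-179.5, -0.1, 92.9]
ft_force: [0.1, 1.1, 0.4]
finger_gap: 17.1
grip_force: 0.0
```

play_rows(
  motion=[
    [[0,0,-4,0,0,0],[0,0,-7,0,0,0],[0,0,-7,0,0,0],[0,0,-7,0,0,0]],
  ],
)

```text
time: 13.8
tool_pos: [513.5, 30.9, 132.9]
tcp_rot: [179.8, -0.0, 92.9]
ft_force: [0.5, -0.2, 0.2]
finger_gap: 17.1
grip_force: 0.0
```

Run:
```python
from meas import *;from bench import sensors,optics;import pickle
go(25,54,11,92.9);s=sensors.sense()
p=optics.snapshot('wrist');pickle.dump((p,s),open('w6.pkl','wb'))
cv2.imwrite('pics/w6.png',p['pixels'][:,:,::-1])
```

```text
at [513.48  30.91 132.92] [26.57 42.3 ] [179.83  -0.    92.94] gap 17.124888711409415 t 13.8 delta [ 1.17 -0.19 12.19] [ 0.17 -0.    0.04]
```

View pics/w6.png

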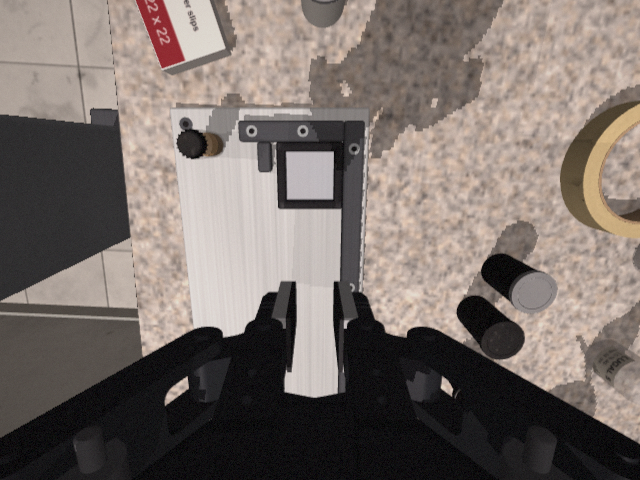

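The filter appears home in the pocket (columns 278–342, rows 142–208), and the vial is still standing at (192, 143). I'll measure its edges to check for gaps.

Run:
```python
from meas import *;import pickle
np.set_printoptions(suppress=True,precision=2)
p,s=pickle.load(open('w6.pkl','rb'));g=cv2.cvtColor(p['pixels'],cv2.COLOR_RGB2GRAY).astype(float)
for v in(155,175,195,205,230):print(v,g[v,335:352].astype(int))
for u in(282,300,320,336):print(u,g[135:152,u].astype(int))
uv=[(265+sub(g[v,265:290],95),v) for v in range(178,205)];P=cast(p,uv,18,s)
J=np.array([wj(q) for q in P]);print('left edge',J.mean(0),np.degrees(np.polyfit(J[:,1],J[:,0],1)[0]))
uv=[(u,240-sub(g[200:241,u][::-1],95)) for u in range(282,336)];J=np.array([wj(q) for q in cast(p,uv,18,s)])
print('-y edge',J.mean(0),np.degrees(np.polyfit(J[:,0],J[:,1],1)[0]))
uv=[(330+sub(g[v,330:352],95),v) for v in range(218,268)];J=np.array([wj(q) for q in cast(p,uv,8,s)])
print('rail foot',J.mean(0),np.degrees(np.polyfit(J[:,1],J[:,0],1)[0]))
cv2.imwrite('pics/w6z.png',cv2.resize(p['pixels'][115:225,260:360,::-1],None,fx=5,fy=5,interpolation=cv2.INTER_NEAREST))
```

```text
155 [11 19 17 20 15 30 20 17 17 32 40 48 45 47 50 49 46]
175 [34 38 37 39 33 36 23 20 41 66 71 75 76 81 77 77 78]
195 [40 37 38 35 37 31 26 20 56 69 76 76 76 75 76 78 78]
205 [40 48 51 46 50 52 19 33 61 71 78 77 80 78 76 77 78]
230 [192 193 195 192 195 184  69  46  68  75  76  78  79  76  75  75  76]
282 [85 82 81 86 78 74 52 25 33 36 34 39 43 40 40 37 41]
300 [170 129  81  79  74  69  45  20  31  35  34  35  40  38  37  33 108]
320 [ 50  48  51  47  42  38  30  25  23  36  37  38  36  33  33  35 109]
336 [48 48 47 48 44 41 23 19 17 27 22 21 19 14 11 21 17]
left edge [-1.15 77.3 ] -0.44577707654201004
-y edge [22.72 64.09] -0.09550419145332026
rail foot [49.03 33.43] -0.3538107948338256
```

View pics/w6z.png

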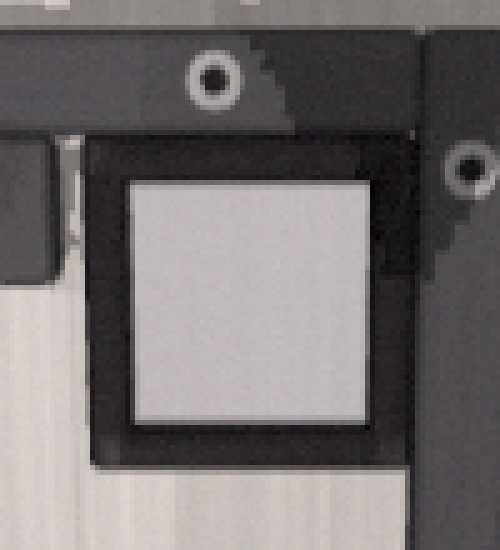

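The edges read flush. The filter's near edge to the rail measures 49.9 mm against its 50 mm size, the angles agree with the rail, and there is no plate visible at the stop, where I also felt firm contact.

```bash
python3 -c "
from bench import job
print(job.hand_in())"
```

```text
the job is handed in; nothing more can be done
None
```

I pushed the filter flat against the rail and slid it along into the corner pocket, where it measures flush with both the rail and the end stop; the job is handed in at about 14 s of the 58 s allowed.

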